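# Lock the rack clamp of the tube shaker

### The job

Clamp the rack of tubes on the shaker. With the fingertips, gently push the clamp's knob along the long leg of its L-shaped slot until the clamp bar has pushed the rack home against the stop rail, then push the knob sideways right to the end of the short leg, so that the clamp is locked, and let go. Only push the knob, do not grip it; do not touch or lift the rack or its tubes, and leave the other things on the bench and on the shaker where they stand.

Things in the scene. Friction and masses are not known exactly. Their poses are not given: they have to be found in the camera images.
- shaker: Bench platform shaker, fixed: cream housing 300 x 360 mm, steel platform 260 x 360 mm on top, 94 mm above the bench. Origin: centre of its underside; x points away from its front (display, dial), y from clamp to rack, z up. The clamp housing (x -50 to 50, y -125 to 5 mm, flat top 118 mm above the bench) bears the L-shaped slot; an upright stop rail 36 mm high stands at y 168 mm.
- clamp (a joint): Travel of the clamp bar and its knob together along the slot's long leg, in the shaker's +y, in m: 0 = open, 0.060 = closed (knob at the slot's corner, rack home on the stop rail). About 3 N of sliding friction plus that of the rack, no spring, stays where left. Starts at 0 to 0.022. The slot blocks it while the knob is in the short leg.
- knob (a joint): Travel of the knob along the slot's short leg, in the shaker's +x, in m: 0 = in line with the long leg, 0.028 = end of the short leg (locked). It can leave 0 only at the corner, with the clamp at about 0.056 or more (the slot's inner corner is rounded). About 1.5 N of friction, no spring, stays where left.
- knob_top (a point): Centre of the top face of the clamp's black ribbed round knob, 24 mm in diameter, 152 mm above the bench. Its side is free from 9 to 34 mm above the housing's flat top. It stands on an 8 mm pin in the 10 mm wide slot and cannot be lifted, tilted or turned.
- slot_start (a point): Centre line of the slot, on the housing's top face (118 mm above the bench), where the pin's centre stands at clamp 0.
- slot_corner (a point): The same at the corner of the slot, 60 mm in the shaker's +y from slot_start: pin centre at clamp 0.060, knob 0.
- slot_end (a point): The same at the end of the short leg, 28 mm in the shaker's +x from slot_corner: pin centre at clamp 0.060, knob 0.028.
- bar_face (a point): Middle of the rubber face of the clamp bar, towards the rack: an upright aluminium bar 160 mm long (along the shaker's x) and 30 mm high on two flat tongues that slide out of the clamp housing. It moves with joint clamp.
- rack: White plastic tube rack, 200 x 90 x 62 mm, loose on the platform, with capped tubes up to 85 mm above the platform (179 mm above the bench); all one piece, about 0.45 kg. Origin: centre of its underside; x along its 200 mm. Starts 2 to 13 mm short of the stop rail; home, its centre is at y 123 mm of the shaker. Low lips hold its ends.
- pot: Bystander: capped specimen pot, 47 mm in diameter, 49 mm high, on the shaker's platform at its far corner, at the clamp's side. Origin: centre of its underside.
- cap: Bystander: white bottle cap, 38 mm in diameter, 14 mm high, on the shaker's platform at its front corner, at the clamp's side. Origin: centre of its underside.
- pot2: Bystander: the same kind of pot on the bench to the right. Origin: centre of its underside.
- roll_tall: Bystander: white roll standing on the bench to the left, 110 mm in diameter, 220 mm high. Origin: centre of its underside.
- roll_short: Bystander: white roll standing on the bench to the left, 96 mm in diameter, 150 mm high. Origin: centre of its underside.
- wash_bottle: Bystander: white wash bottle on the bench to the left, 72 mm in diameter, 217 mm high with its bent spout. Origin: centre of its underside.
- carton: Bystander: open cardboard carton of small caps on the bench to the right, 110 x 150 x 60 mm. Origin: centre of its underside.
- empty_rack: Bystander: grey empty tube rack on the bench to the right, 225 x 100 x 75 mm. Origin: centre of its underside.
There are look-alikes about, which are no part of the job. What is shaped like the rack but blue or pink is not meant.

How it is judged:
By the outcome, as a careful person would: the job done as asked, in the order asked, and still so for the second after the job is handed in, with the robot touching nothing.
It also fails if it takes over 45 s, if anything falls off the work surface, if the arm or the gripper's body presses on something with over 40 N, if the wrist force passes 120 N, or if a joint passes its speed limit or range.

### The arm

A 6-joint arm with a two-finger parallel gripper is mounted at the origin on the work surface. World frame = base frame: x ahead of the robot, y to its left, z up, the work surface at z = 0. Lengths are in m, angles in rad, forces in N, time in s.
With the tool pointing down it reaches from about 0.425 to 0.95 m from the base axis. Payload 3.5 kg.
Tool frame: the origin (TCP) lies on the centre line of the jaws, within the pads' length; the fingertips stand 17 mm ahead of it and the grasp point (between the pads) lies 2 mm behind it; z points along the fingers, y is the line along which they close (so a half turn about z gives the same grasp; the last joint's range is limited). The gripper opens to 85 mm and grips with 20 to 120 N. Pads are 22 mm wide; open, the fingers measure 114 mm over their backs; the gripper's body (76 mm by 85 mm) begins 54 mm behind the grasp point. The pads swing forward as they close: fully open they stand 13 mm farther back than shut.
Start: joints at [-1.324, 0.286, 1.577, -0, 1.279, -0.15], TCP at [0.261, -0.623, 0.248] pointing down, gripper open.
Joint ranges: [-2.77, 2.77], [-0.9, 2.22], [0.21, 2.48], [-1.53, 4.67], [0.24, 2.81], [-2.84, 2.84]. Speed limits (rad/s): [2.79, 2.79, 3.14, 3.14, 3.14, 3.14].

### API

Orientations are given as a unit quaternion [x, y, z, w].
In Python, from plant import ctrl gives the robot as it stands. The module is installed in compiled form; this text tells all that it offers.
- The arm moves only by the tool drive_tool, never from a script. Its argument "moves" is a list of rows, each a list of 3 entries, a list of its own where there are three numbers: the turn, a rotation vector about the tool's x, y, z in rad, then the shift along the tool's x, y, z in m, then the finger opening in m, from 0 to 0.0854. A call has 1 to 5 rows; each row shifts and turns the commanded pose from where the row before left it, along the tool's axes as they then stand; what a row does not reach is not made up. A row lasts 1/8 s, in which the tool goes at most 62.5 mm and 10.7 degrees, less where a joint would pass 70% of its speed; a pose out of reach is approached as far as the arm can. A call with a gripper value outside its range is refused whole. The fingers move at their own pace and stop on an object; "grip_force" is the grip in N (left out, the last holds). Time passes only in rows, so rows that do not move let the fingers close. It gives the time, the measured TCP pose, the force, the opening and the grip force at its end, in the units of the state.
- ctrl.get_state(): the state, without advancing time (a new reading comes with each control period).
- ctrl.read_camera(name): name is "scene" or "side" or "wrist"; returns a dict with "image" (480x640x3 uint8, red, green, blue), "fx", "fy", "cx", "cy" (pixels), "dist" ([k1, k2, p1, p2, k3] as OpenCV has them; the pictures are not rectified), "R" (3x3) and "t" (3): a world point X has camera coordinates R X + t. Camera axes: x right, y down, z forward; pixel columns grow to the right and rows downward; lengths in m; the calibration is good to about 2 mm. A picture is of the moment at which its call begins. There is no depth.
- ctrl.sign_off(): hands the job in; it is judged then, once.
The state is a dict: "time": time; "qpos": joint angles; "dq": joint speeds; "joint_efforts": joint torques, N m; "eef_pos": TCP position; "tcp_rot": TCP orientation; "contact_force": force on the tool from outside, world axes, zero at the start; "wrist_torque": the same for the moment, N m; "opening": opening from 0.0 (shut) to 1.0 (fully open); "finger_force": force on a finger pad.
Only numpy, scipy, OpenCV 4.12 (cv2) and the standard library are available. Lean on these libraries where they do the work, as an engineer would, in place of code of your own. Each camera call takes 0.05 s, during which the arm holds its last target. There are 200 camera calls.

## Working session

There is one attempt and no reset: what is moved stays moved. The work goes in short steps, Python scripts to look and compute and a tool call to move; the robot and the scene stay as the last step left them, time stands still between calls to the robot, and variables do not carry over. Pictures are saved under pics/ and viewed, at most 10 in all, crops included, and the job is handed in when it is done.

Besides the shell and the picture viewer there is one more tool, called after "Call:" as name([rows], argument=value, ...), one row to a line, values as JSON. drive_tool: Moves the arm, as the interface text tells. Its arguments: {"type":"object","properties":{"moves":{"type":"array","items":{"type":"array"}},"grip_force":{"type":"number"}},"required":["moves"]}

```bash
mkdir -p pics; cat > h.py <<'E'
import numpy as np, cv2, json
from plant import ctrl
def cam(n,save=None):
    c=ctrl.read_camera(n)
    if save: cv2.imwrite(f'pics/{save}.png',cv2.cvtColor(c['image'],cv2.COLOR_RGB2BGR))
    c['K']=np.array([[c['fx'],0,c['cx']],[0,c['fy'],c['cy']],[0,0,1]]);c['R']=np.array(c['R']);c['t']=np.array(c['t']);c['dist']=np.array(c['dist'],float)
    return c
def ray(c,uv):
    p=cv2.undistortPoints(np.array([[uv]],float),c['K'],c['dist'])[0,0]
    return -c['R'].T@c['t'], c['R'].T@np.array([p[0],p[1],1])
def onz(c,uv,z):
    o,d=ray(c,uv); return o+d*(z-o[2])/d[2]
def proj(c,X):
    return cv2.projectPoints(np.array(X,float).reshape(-1,3),cv2.Rodrigues(c['R'])[0],c['t'],c['K'],c['dist'])[0][:,0]
E
python3 - <<'E'
from h import *
for n in('scene','side','wrist'):
    c=cam(n,n+'0'); print(n,-c['R'].T@c['t'],c['R'][2])
s=ctrl.get_state();print(s)
E
```

```text
scene [ 1.14507265 -0.41346975  0.8957465 ] [-0.57001833  0.39375312 -0.72113632]
side [0.22305622 0.88568926 0.78348403] [ 0.277144   -0.75774295 -0.59077646]
wrist [ 0.32478977 -0.59555301  0.37095512] [-0.24925883 -0.10169748 -0.96308237]
{'time': 0.15, 'qpos': array([-1.32398211e+00,  2.87000165e-01,  1.57785545e+00, -2.20277026e-06,
        1.27861750e+00, -1.50004459e-01]), 'dq': array([-0.0001721 , -0.0015121 , -0.00401237,  0.00120152,  0.00150055,
        0.00160681]), 'joint_efforts': array([ 2.45748834e-04, -4.06600964e+01, -2.93140465e+01, -1.63919412e-04,
        3.93995550e-03, -2.27957386e-06]), 'eef_pos': array([ 0.26078124, -0.62205892,  0.2472316 ]), 'tcp_rot': array([ 9.80380857e-01,  1.97110351e-01, -4.65470409e-05, -9.39076011e-04]), 'contact_force': array([-0.58863893, -0.11937935, -0.36670913]), 'wrist_torque': array([-0.01593855, -0.0571454 , -0.05588196]), 'finger_force': 0.0, 'opening': 1.0014206429315367}
```

View pics/scene0.png

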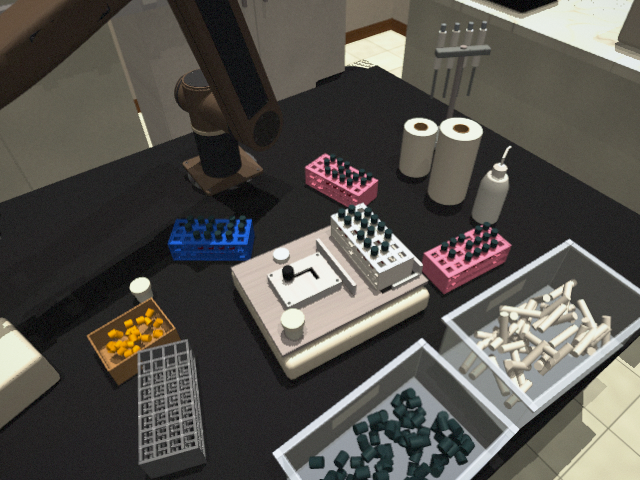

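View pics/side0.png

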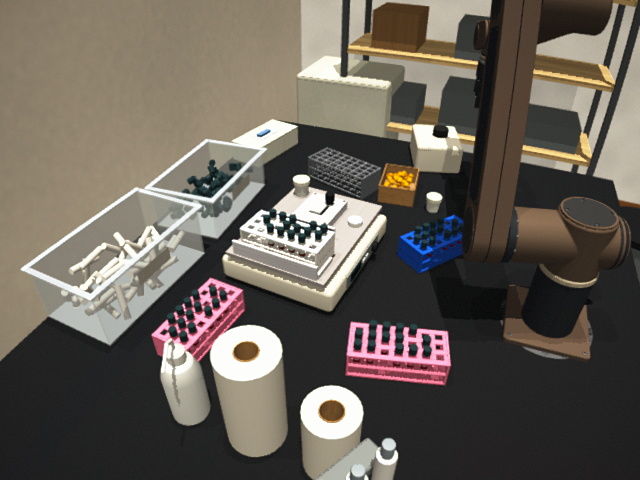

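The scene view shows the clamp's knob near (288,272) and the slot running right from it to a corner. The side view shows the shaker's front facing the robot. I'll zoom in on both.

```bash
python3 - <<'E'
import cv2,numpy as np
a=cv2.imread('pics/scene0.png')[200:380,220:440]; b=cv2.imread('pics/side0.png')[165:305,215:395]
a=cv2.resize(a,None,fx=3.6,fy=3.3,interpolation=cv2.INTER_CUBIC)
cv2.imwrite('pics/sc_crop.png',a)
E
```

```text
(no output)
```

View pics/sc_crop.png

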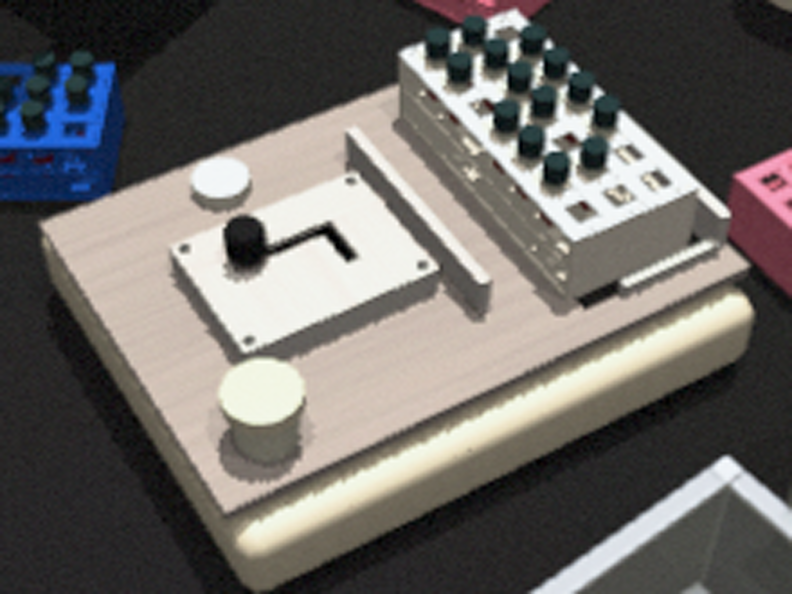

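The crop shows the knob top near (243,232), the slot corner near (330,228) and the slot end near (351,257), all in crop pixels. The bar is well short of the rack. Now I'll turn those into positions.

```bash
python3 - <<'E'
from h import *
c=cam('scene')
P=lambda u,v:(220+(u+.5)/3.6-.5,200+(v+.5)/3.3-.5)
pl=[onz(c,P(*p),.094)[:2] for p in((42,226),(228,512),(748,268))]
print('plat',np.round(pl,4),[np.linalg.norm(pl[1]-pl[0]),np.linalg.norm(pl[2]-pl[1])])
hc=np.array([onz(c,P(*p),.118)[:2] for p in((171,252),(245,350),(439,267),(350,174))])
print('hous',np.round(hc,4),np.linalg.norm(hc-np.roll(hc,-1,0),axis=1))
# fit: housing corners in shaker (-50,-125),(50,-125),(50,5),(-50,5); platform (-130,-180),(130,-180),(130,180)
L=np.array([[-50,-125],[50,-125],[50,5],[-50,5],[-130,-180],[130,-180],[130,180]])/1e3
W=np.vstack([hc,pl]);lc,wc=L.mean(0),W.mean(0)
A=((L-lc)[:,0]+1j*(L-lc)[:,1]);B=((W-wc)[:,0]+1j*(W-wc)[:,1])
th=np.angle((B*A.conj()).sum());R=np.array([[np.cos(th),-np.sin(th)],[np.sin(th),np.cos(th)]])
T=wc-R@lc;print('yaw',th,'T',T,'res mm',np.round(1e3*(L@R.T+T-W),1).tolist())
for n,p,z in(('knob',(243,230),.152),('corner',(330,228),.118),('end',(351,257),.118)):
    X=onz(c,P(*p),z)[:2];print(n,X,'shaker',R.T@(X-T))
E
```

```text
plat [[ 0.4655 -0.1968]
 [ 0.7211 -0.2191]
 [ 0.7542  0.135 ]] [np.float64(0.2565663954704898), np.float64(0.3556049497142355)]
hous [[ 0.5519 -0.1509]
 [ 0.6443 -0.1571]
 [ 0.6571 -0.0285]
 [ 0.5592 -0.0245]] [0.09256377 0.12925559 0.09793291 0.12667034]
yaw -0.08692030006886198 T [ 0.60862049 -0.03031195] res mm [[-4.0, 0.4], [3.3, -2.1], [1.8, -1.2], [0.0, 3.5], [-2.1, -1.5], [1.4, -1.9], [-0.4, 2.7]]
knob [ 0.58717483 -0.11923805] shaker [-0.01364495 -0.0904521 ]
corner [ 0.59158462 -0.06205091] shaker [-0.01421627 -0.03309804]
end [ 0.61935792 -0.06593146] shaker [ 0.01378905 -0.03455292]
```

Call:
drive_tool([
  [[0,0,0.161],[0,0,0],0],
  [[0,0,0.161],[0,0,0],0],
  [[0,0,0.162],[0,0,0],0],
  [[0,0,0],[0.0235,-0.04,0],0],
  [[0,0,0],[0.0235,-0.04,0],0],
])

```text
time: 0.82
eef_pos: [0.3148, -0.5462, 0.2478]
tcp_rot: [0.999, -0.044, -0.0, -0.0]
contact_force: [0.7, -0.7, -0.6]
opening: 0.003
finger_force: 0.0
```

Call:
drive_tool([
  [[0,0,0],[0.0235,-0.04,0],0],
  [[0,0,0],[0.0235,-0.04,0],0],
  [[0,0,0],[0.0235,-0.04,0],0],
  [[0,0,0],[0.0235,-0.04,0],0],
  [[0,0,0],[0.0235,-0.04,0],0],
])

```text
time: 1.45
eef_pos: [0.4498, -0.3565, 0.2482]
tcp_rot: [0.999, -0.044, -0.0, -0.0]
contact_force: [0.8, 0.5, -0.4]
opening: 0.002
finger_force: 0.0
```

Call:
drive_tool([
  [[0,0,0],[0.0235,-0.04,0],0],
  [[0,0,0],[0.0235,-0.04,0],0],
  [[0,0,0],[0.0235,-0.04,0],0],
  [[0,0,0],[0.0235,-0.04,0],0],
  [[0,0,0],[0.0,0,0],0],
])

```text
time: 2.08
eef_pos: [0.5578, -0.2041, 0.2481]
tcp_rot: [0.999, -0.041, -0.0, -0.0]
contact_force: [0.7, 0.0, 0.3]
opening: 0.0
finger_force: 0.0
```

```bash
cat >> h.py <<'E'
th,T=-0.0869,np.array([.6086,-.0303]);Rs=np.array([[np.cos(th),-np.sin(th)],[np.sin(th),np.cos(th)]])
sh=lambda X:Rs.T@(np.array(X)[:2]-T)
def st():
    from scipy.spatial.transform import Rotation as Ro
    s=ctrl.get_state();r=Ro.from_quat(s['tcp_rot']).as_matrix()
    print('t',s['time'],'tcp',np.round(s['eef_pos'],4),'sh',np.round(sh(s['eef_pos']),4),'xang',np.arctan2(r[1,0],r[0,0]),'z',r[:,2].round(3),'F',np.round(s['contact_force'],2),s['opening'])
E
python3 - <<'E'
from h import *
st(); c=cam('wrist','wrist1')
E
```

```text
t 2.075 tcp [ 0.5578 -0.2041  0.2481] sh [-0.0355 -0.1776] xang -0.08278024122115701 z [-0.     0.001 -1.   ] F [0.68 0.04 0.35] 0.000354277769952463
```

View pics/wrist1.png

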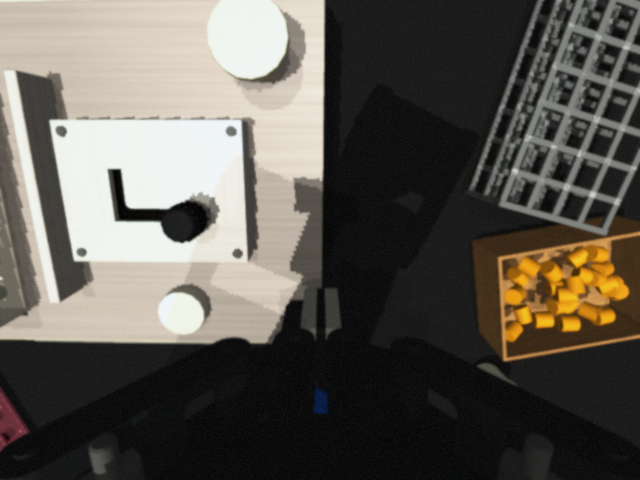

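The wrist view shows the knob top near (181,224), the slot corner at (118,216), the slot end at (115,172), the housing corners clearly, and the closed fingertips at (303–340, 290–330). I'll refine the pose from these.

```bash
python3 - <<'E'
from h import *
st();c=cam('wrist'); im=c['image']
hc=np.array([onz(c,p,.118)[:2] for p in((65,262),(248,262),(243,120),(50,120))])
L=np.array([[-50,5],[-50,-125],[50,-125],[50,5]])/1e3
print(hc.round(4).tolist(),'sh',[sh(h).round(4).tolist() for h in hc])
d=hc[1]-hc[0]+hc[2]-hc[3];print('yaw from long edges',np.arctan2(-d[1],-d[0])-np.pi/2)
g=im.max(2);m=(g<60).astype('uint8');m[:, :85]=0;m[:,240:]=0;m[:130]=0;m[255:]=0
n,l,s,ce=cv2.connectedComponentsWithStats(m);print(s[1:][s[1:,4]>50])
mk=cv2.morphologyEx(m,cv2.MORPH_OPEN,np.ones((17,17)));ys,xs=np.nonzero(mk);print('blob',xs.min(),xs.max(),ys.min(),ys.max(),cv2.minEnclosingCircle(np.c_[xs,ys].astype('float32')))
for n,p,z in(('knob',(181,224),.152),('corner',(118,216),.118),('end',(115,172),.118),('fL',(303,328),.231),('fR',(340,328),.231),('tipL',(318,290),.231)):
    X=onz(c,p,z);print(n,X.round(4),sh(X).round(4))
E
```

```text
t 2.125 tcp [ 0.5571 -0.2055  0.248 ] sh [-0.0361 -0.179 ] xang -0.0843785893562417 z [-0.001 -0.    -1.   ] F [-1.25 -1.23 -0.81] 0.0024896854125948105
[[0.5573, -0.0145], [0.5461, -0.1507], [0.6447, -0.1609], [0.6566, -0.0313]] sh [[-0.0524, 0.0113], [-0.0518, -0.1254], [0.0473, -0.127], [0.0479, 0.0032]]
yaw from long edges -0.08693720184970166
[[ 109  169   99   72 2308]]
blob 160 204 202 238 ((182.0, 217.82608032226562), 23.70452880859375)
knob [ 0.5849 -0.1207  0.152 ] [-0.0158 -0.0921]
corner [ 0.5881 -0.0626  0.118 ] [-0.0176 -0.034 ]
end [ 0.6187 -0.0676  0.118 ] [ 0.0133 -0.0363]
fL [ 0.5501 -0.197   0.231 ] [-0.0438 -0.1711]
fR [ 0.5488 -0.2128  0.231 ] [-0.0437 -0.187 ]
tipL [ 0.5671 -0.2049  0.231 ] [-0.0261 -0.1776]
```

Call:
drive_tool([
  [[0,0,0],[0.0105,-0.025,0.02],0],
  [[0,0,0],[0.0105,-0.025,0.03],0],
  [[0,0,0],[0,0,0.03],0],
  [[0,0,0],[0,0,0.018],0],
  [[0,0,0],[0,0,0],0],
])

```text
time: 2.8
eef_pos: [0.5807, -0.1594, 0.1487]
tcp_rot: [0.999, -0.044, -0.002, -0.001]
contact_force: [-0.5, -1.3, 0.2]
opening: -0.002
finger_force: 0.0
```

```bash
python3 - <<'E'
from h import *
st(); c=cam('wrist','wrist2')
E
```

```text
t 2.8 tcp [ 0.5807 -0.1594  0.1487] sh [-0.0166 -0.131 ] xang -0.08877643783706243 z [-0.003  0.001 -1.   ] F [-0.52 -1.27  0.2 ] -0.002043552654851122
```

View pics/wrist2.png

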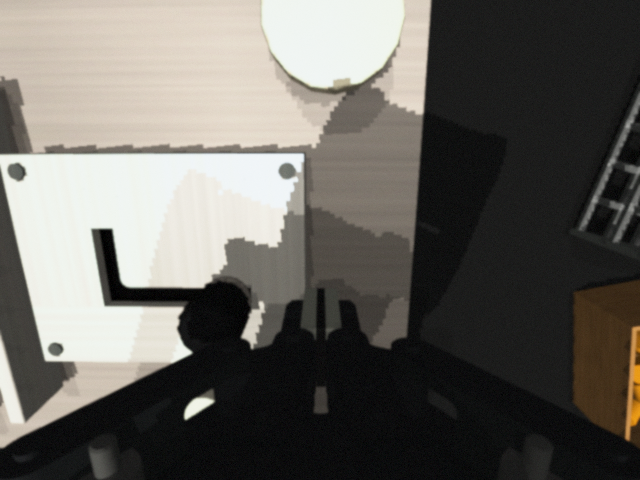

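The fingers stand beside the knob at the same x. Now I'll push along the long leg.

Call:
drive_tool([
  [[0,0,0],[0.001,-0.005,0],0],
  [[0,0,0],[0,-0.005,0],0],
  [[0,0,0],[0,-0.005,0],0],
  [[0,0,0],[0,-0.005,0],0],
  [[0,0,0],[0,-0.005,0],0],
])

```text
time: 3.48
eef_pos: [0.5855, -0.1344, 0.1509]
tcp_rot: [0.999, -0.043, 0.0, 0.001]
contact_force: [-0.4, -2.9, 3.0]
opening: -0.002
finger_force: 1.8
```

Call:
drive_tool([
  [[0,0,0],[0,-0.005,0],0],
  [[0,0,0],[0,-0.005,0],0],
  [[0,0,0],[0,-0.005,0],0],
  [[0,0,0],[0,-0.005,0],0],
  [[0,0,0],[0,-0.005,0],0],
])

```text
time: 4.1
eef_pos: [0.5876, -0.1088, 0.1505]
tcp_rot: [0.999, -0.044, 0.0, 0.0]
contact_force: [1.0, -3.1, 2.1]
opening: 0.001
finger_force: 1.8
```

```bash
python3 - <<'E'
from h import *
st(); c=cam('wrist','wrist3');cam('scene','scene3')
E
```

```text
t 4.1 tcp [ 0.5876 -0.1088  0.1505] sh [-0.0141 -0.08  ] xang -0.08722353242680164 z [ 0.001 -0.    -1.   ] F [ 1.   -3.06  2.06] 0.0011364401473329272
```

View pics/wrist3.png

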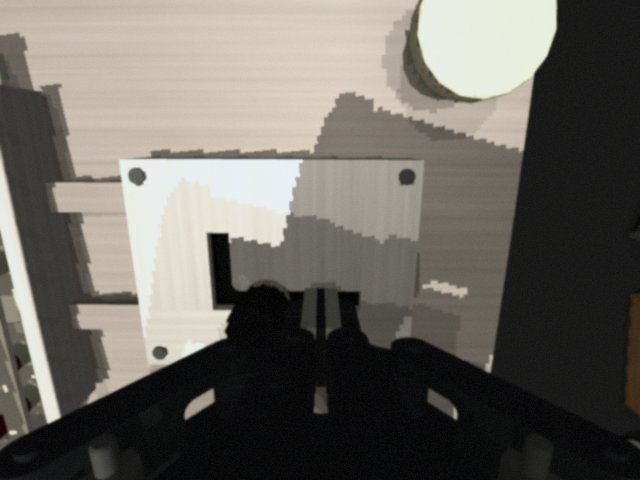

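The bar has moved out (its tongues are visible), the knob is near (258,315) in contact with the fingers, and the force is about 3 N. I'll keep pushing.

Call:
drive_tool([
  [[0,0,0],[0,-0.005,0],0],
  [[0,0,0],[0,-0.005,0],0],
  [[0,0,0],[0,-0.004,0],0],
  [[0,0,0],[0,-0.003,0],0],
  [[0,0,0],[0,-0.002,0],0],
])

```text
time: 4.82
eef_pos: [0.589, -0.0907, 0.1502]
tcp_rot: [0.999, -0.043, -0.0, 0.001]
contact_force: [0.2, -6.9, -0.1]
opening: 0.001
finger_force: 3.1
```

```bash
python3 - <<'E'
from h import *
st(); c=cam('wrist','wrist4');im=c['image']
for p in((210,300),):pass
print('predicted corner/end px',proj(c,[[*(Rs@[-.0155,-.0335]+T),.118],[*(Rs@[.0125,-.035]+T),.118]]),'knob top if at corner',proj(c,[[*(Rs@[-.0155,-.0335]+T),.152]]))
E
```

```text
t 4.825 tcp [ 0.589  -0.0907  0.1502] sh [-0.0143 -0.0618] xang -0.08677900923039446 z [-0.    -0.002 -1.   ] F [ 0.22 -6.87 -0.12] 0.0007719714945902136
predicted corner/end px [[260.34330859 299.46637286]
 [260.92852553 241.37522856]] knob top if at corner [[246.14980194 337.02100266]]
```

View pics/wrist4.png

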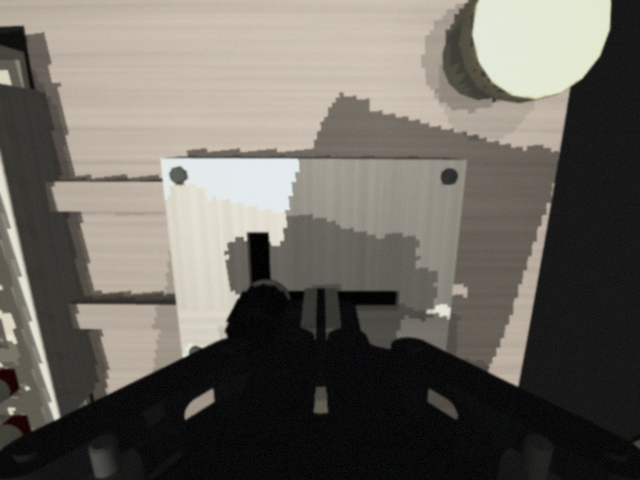

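The bar now reaches the rack and the force is about 7 N. The knob is roughly 5 mm short of the corner, so I'll use fine steps.

Call:
drive_tool([
  [[0,0,0],[0,-0.002,0],0],
  [[0,0,0],[0,-0.002,0],0],
  [[0,0,0],[0,0,0],0],
])

```text
time: 5.25
eef_pos: [0.5893, -0.0873, 0.1503]
tcp_rot: [0.999, -0.043, 0.0, 0.002]
contact_force: [0.8, -6.2, 1.5]
opening: 0.001
finger_force: 3.8
```

Call:
drive_tool([
  [[0,0,0],[0,-0.002,0],0],
  [[0,0,0],[0,0,0],0],
])

```text
time: 5.5
eef_pos: [0.5894, -0.087, 0.1504]
tcp_rot: [0.999, -0.043, -0.0, 0.003]
contact_force: [-0.3, -13.2, 0.3]
opening: -0.002
finger_force: 6.1
```

Call:
drive_tool([
  [[0,0,0],[0,-0.002,0],0],
  [[0,0,0],[0,0,0],0],
])

```text
time: 5.75
eef_pos: [0.5894, -0.0867, 0.1505]
tcp_rot: [0.999, -0.043, -0.0, 0.005]
contact_force: [-1.1, -16.7, 1.2]
opening: 0.002
finger_force: 8.4
```

Hard stop reached, at the corner. I'll back off and look before the sideways push.

Call:
drive_tool([
  [[0,0,0],[0,0.01,0],0],
  [[0,0,0],[0,0.015,0],0],
  [[0,0,0],[-0.02,0.0,0],0],
  [[0,0,0],[-0.02,0,0],0],
  [[0,0,0],[0,0,0],0],
])

```text
time: 6.38
eef_pos: [0.5464, -0.1029, 0.1496]
tcp_rot: [0.999, -0.044, -0.001, -0.001]
contact_force: [-0.4, -0.7, -0.8]
opening: -0.004
finger_force: 0.0
```

```bash
python3 - <<'E'
from h import *
st(); c=cam('wrist','wrist5');im=cam('scene','scene5')['image']
a=cv2.resize(im[200:340,250:440],None,fx=2.1,fy=3.4,interpolation=cv2.INTER_CUBIC)
b=cv2.resize(c['image'],(400,300));o=np.zeros((480,800,3),'uint8');o[:476,:399]=a[:476,:399];o[:300,400:]=b
cv2.imwrite('pics/v5.png',o[...,::-1])
for n,p in(('corner',[-.0155,-.0335]),):print(proj(c,[[*(Rs@p+T),.118],[*(Rs@p+T),.152]]))
E
```

```text
t 6.375 tcp [ 0.5464 -0.1029  0.1496] sh [-0.0556 -0.0777] xang -0.08757623940427031 z [-0.002  0.002 -1.   ] F [-0.35 -0.7  -0.78] -0.003989345323245206
[[219.54639898 212.0404175 ]
 [193.00221059 230.5213445 ]]
```

View pics/v5.png

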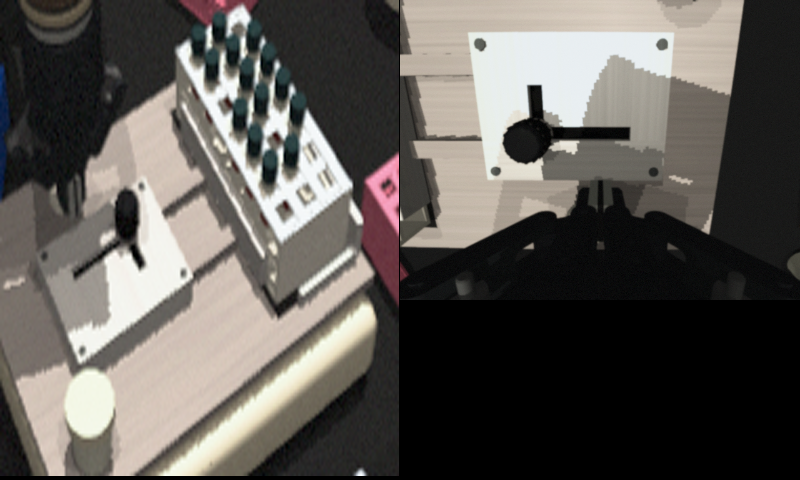

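The knob is at the corner: its top is at full-image (195,226) against a predicted (193,230), and the bar sits against the rack. Next I'll go round to the knob's near side and push +x.

Call:
drive_tool([
  [[0,0,0],[0,-0.015,0],0],
  [[0,0,0],[0,-0.015,0],0],
  [[0,0,0],[0,-0.0135,0],0],
  [[0,0,0],[0.006,0,0],0],
  [[0,0,0],[0.005,0,0],0],
])

```text
time: 7.1
eef_pos: [0.563, -0.0611, 0.1504]
tcp_rot: [0.999, -0.043, 0.0, 0.0]
contact_force: [0.3, -0.2, -0.5]
opening: 0.002
finger_force: 0.0
```

Call:
drive_tool([
  [[0,0,0],[0.004,0,0],0],
  [[0,0,0],[0.004,0,0],0],
  [[0,0,0],[0.004,0,0],0],
  [[0,0,0],[0.004,0,0],0],
])

```text
time: 7.6
eef_pos: [0.5784, -0.0628, 0.1502]
tcp_rot: [0.999, -0.044, -0.0, 0.0]
contact_force: [-2.8, -0.1, 1.5]
opening: 0.004
finger_force: 0.9
```

```bash
python3 -c "
from h import *
st()"
```

```text
t 7.6 tcp [ 0.5784 -0.0628  0.1502] sh [-0.0272 -0.035 ] xang -0.08738511391087576 z [-0. -0. -1.] F [-2.83 -0.09  1.5 ] 0.0041793268188236934
```

Call:
drive_tool([
  [[0,0,0],[0.004,0,0],0],
  [[0,0,0],[0.004,0,0],0],
  [[0,0,0],[0.004,0,0],0],
  [[0,0,0],[0.002,0,0],0],
  [[0,0,0],[0,0,0],0],
])

```text
time: 8.22
eef_pos: [0.5926, -0.0637, 0.1503]
tcp_rot: [0.999, -0.044, 0.0, -0.0]
contact_force: [-0.6, 0.1, 0.2]
opening: 0.001
finger_force: 0.2
```

Call:
drive_tool([
  [[0,0,0],[0.002,0,0],0],
  [[0,0,0],[0.002,0,0],0],
  [[0,0,0],[0,0,0],0],
])

```text
time: 8.6
eef_pos: [0.5938, -0.0637, 0.1502]
tcp_rot: [0.999, -0.043, -0.004, -0.0]
contact_force: [-10.8, -0.4, 6.0]
opening: 0.001
finger_force: 5.0
```

Call:
drive_tool([
  [[0,0,0],[0.002,0,0],0],
  [[0,0,0],[0,0,0],0],
])

```text
time: 8.85
eef_pos: [0.5941, -0.0638, 0.1502]
tcp_rot: [0.999, -0.043, -0.007, -0.0]
contact_force: [-15.5, 0.2, 8.9]
opening: 0.001
finger_force: 7.8
```

The knob has come up against the end stop. I'll back off, lift and check.

Call:
drive_tool([
  [[0,0,0],[-0.012,0,0],0],
  [[0,0,0],[-0.02,0,0],0],
  [[0,0,0],[0,0,-0.03],0],
  [[0,0,0],[0,0.02,-0.04],0],
  [[0,0,0],[0,0.02,-0.03],0],
])

```text
time: 9.48
eef_pos: [0.5637, -0.1016, 0.2525]
tcp_rot: [0.999, -0.043, 0.002, 0.0]
contact_force: [0.1, -0.1, 1.0]
opening: -0.0
finger_force: 0.0
```

Call:
drive_tool([
  [[0,0,0],[0,0.03,0],0],
  [[0,0,0],[0,0.03,0],0],
  [[0,0,0],[0,0,0],0],
  [[0,0,0],[0,0,0],0],
])

```text
time: 9.98
eef_pos: [0.5578, -0.1606, 0.2502]
tcp_rot: [0.999, -0.044, 0.0, -0.0]
contact_force: [-0.6, 0.4, -0.5]
opening: -0.0
finger_force: 0.0
```

```bash
python3 - <<'E'
from h import *
st(); c=cam('wrist');s=cam('scene');q=cam('side')
a=cv2.resize(s['image'][190:370,230:440],(400,340),interpolation=cv2.INTER_CUBIC)
d=cv2.resize(q['image'][165:305,215:395],(400,260),interpolation=cv2.INTER_CUBIC)
b=cv2.resize(c['image'],(400,300));o=np.zeros((600,800,3),'uint8');o[:340,:400]=a;o[340:,:400]=d;o[:300,400:]=b
cv2.imwrite('pics/v6.png',o[...,::-1])
X=[[*(Rs@p+T),.152] for p in([-.0155,-.0335],[.0125,-.0335])];print(proj(c,X))
E
```

```text
t 9.975 tcp [ 0.5578 -0.1606  0.2502] sh [-0.0393 -0.1342] xang -0.08729780107276618 z [ 0.001  0.001 -1.   ] F [-0.59  0.4  -0.48] -0.00025750766749937275
[[159.92322224 218.40678159]
 [154.60191048 172.90561356]]
```

View pics/v6.png

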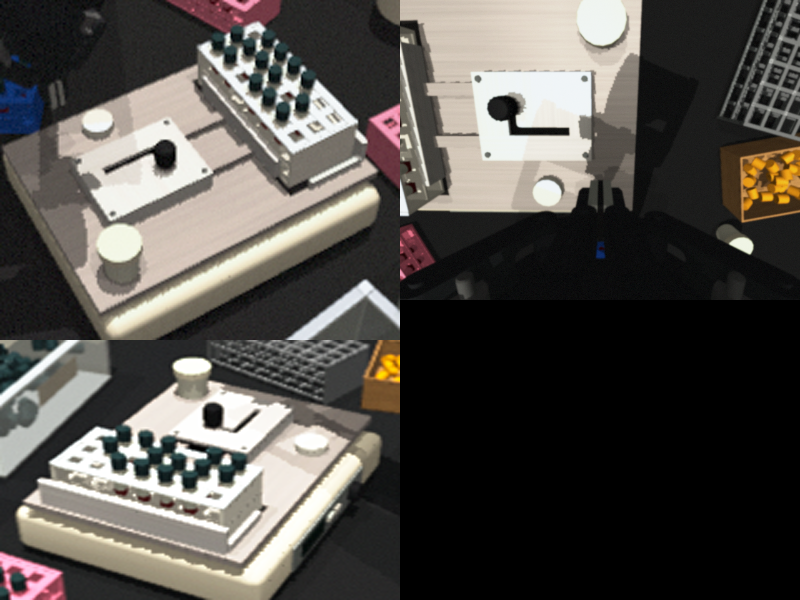

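The knob is at the end of the short leg: wrist full-image (160,171) against a predicted (155,173). The rack is against the rail, the pot and cap haven't moved, and the arm is clear.

```bash
python3 -c "
from plant import ctrl
print(ctrl.sign_off())"
```

```text
the job is handed in; nothing more can be done
None
```

The rack is clamped against the stop rail with the knob pushed to the end of the short leg; the camera views confirm both, the arm is clear, and the job was handed in at about 10 s, with no verdict returned.

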